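# Take the pile of dressing supplies apart and set each in its tray

## Task

Supplies are piled on a gauze carton. Take the pile apart one thing at a time: first set the screw cap in the small round tray, then the vial upright in the small square tray, then the tape roll flat in the large round tray, and last the carton in the oblong tray, lengthwise along it. Everything must end flat on the floor of its tray, inside the lip and released; never let the vial tip over, and leave the timer and the dropper bottle alone.

Things in the scene. Friction and masses are not known exactly. Their poses are not given: they have to be found in the camera images.
- cap_centre (a point): Dark green ribbed screw cap, cylinder 31 mm in diameter and 20 mm tall, upright; the point is its centre, half-way up (10 mm above its underside), z is up. At the start it stands centred on the tape roll at the top of the pile, its underside 64 mm above the table. To grasp it there the fingertips must stay above the roll; a grip on its upper 10 to 15 mm is enough and also keeps the tips above the tray lip.
- vial_centre (a point): Small white capped vial, 21 mm in diameter and 45 mm tall, upright; the point is its centre, half-way up (22.5 mm above its underside), z is up. At the start it stands on top of the carton beside the roll, 33 mm from the carton's middle toward the carton's +y end, underside 46 mm above the table; 16 mm are free between it and the roll, so grasp it with the fingers along the carton's x axis.
- roll_centre (a point): Off-white roll of surgical tape lying flat, 53 mm in diameter and 18 mm tall, solid to the fingers; the point is its centre, half-way up (9 mm above its underside), z is up. At the start it lies on top of the carton, 20 mm from the carton's middle toward the carton's -y end, with the cap on it; it does not overhang the carton. A grip on its upper 12 mm, fingers along the carton's x axis, keeps clear of the carton and of the tray lip.
- carton_centre (a point): White and green gauze carton, 62 mm (x) by 98 mm (y) and 46 mm tall, the bottom of the pile, standing on the table; the point is its centre, half-way up (23 mm above its underside); x is its short horizontal axis, y its long one, z is up. Grasp it from above across the 62 mm, in the upper half. Either end may lie at either end of the tray.
- small_round_tray_floor (a point): A shallow plain steel tray with a low rolled lip, fixed to the table; floor 3 mm thick, lip 3 mm above the floor (6 mm above the table) and 4 mm wide. The point is the centre of the upper face of its floor, 3 mm above the table. Round, 50 mm in diameter inside the lip: the place of the cap.
- square_tray_floor (a point): A shallow plain steel tray with a low rolled lip, fixed to the table; floor 3 mm thick, lip 3 mm above the floor (6 mm above the table) and 4 mm wide. The point is the centre of the upper face of its floor, 3 mm above the table. Square, 40 mm by 40 mm inside the lip (rounded corners), sides along x and y: the place of the vial.
- large_round_tray_floor (a point): A shallow plain steel tray with a low rolled lip, fixed to the table; floor 3 mm thick, lip 3 mm above the floor (6 mm above the table) and 4 mm wide. The point is the centre of the upper face of its floor, 3 mm above the table. Round, 74 mm in diameter inside the lip: the place of the tape roll.
- oblong_tray_floor (a point): A shallow plain steel tray with a low rolled lip, fixed to the table; floor 3 mm thick, lip 3 mm above the floor (6 mm above the table) and 4 mm wide. The point is the centre of the upper face of its floor, 3 mm above the table. Oblong, 82 mm (x) by 118 mm (y) inside the lip (rounded corners): the place of the carton, whose long side goes along y.
- timer_centre (a point): Bystander: white kitchen-type timer with three buttons, 61 x 61 x 21 mm, loose on the table among the trays; the point is its centre, 9 mm above its underside. Leave it where it is.
- dropper_centre (a point): Bystander: brown dropper bottle with a white tip, 32 mm in diameter and 86 mm tall, loose on the table at the back left of the work; the point is its centre, half-way up. Leave it standing where it is.

How it is judged:
By the outcome, as a careful person would: the job done as asked, in the order asked, and still so for the second after the job is handed in, with the robot touching nothing.
It also fails if it takes over 112 s, if anything falls off the work surface, if the arm or the gripper's body presses on something with over 40 N, if the wrist force passes 120 N, or if a joint passes its speed limit or range.

## Robot

A 6-joint arm with a two-finger parallel gripper is mounted at the origin on a cart in front of the work surface, level with it; the furniture and walls round the work are solid. World frame = base frame: x ahead of the robot, y to its left, z up, the work surface at z = 0. Lengths are in m, angles in rad, forces in N, time in s.
With the tool pointing down it reaches from about 0.25 to 0.725 m from the base axis. Payload 9.7 kg.
Tool frame: the origin (TCP) lies at the centre of the arm's flange, where the gripper is bolted on; the fingertips stand 173 mm ahead of it and the grasp point (between the pads) lies 155 mm ahead of it; z points along the fingers, y is the line along which they close (so a half turn about z gives the same grasp; the last joint's range is limited). The gripper opens to 85 mm and grips with 20 to 120 N. Pads are 22 mm wide; open, the fingers measure 114 mm over their backs; the gripper's body (76 mm by 85 mm) begins 54 mm behind the grasp point. The pads swing forward as they close: fully open they stand 13 mm farther back than shut.
Start: joints at [1.138, 0.087, 0.176, 1.66, 0, 1.571], TCP at [0.231, 0.499, 0.405] pointing down, gripper open.
Joint ranges: [-3.13, 3.13], [-0.85, 1.81], [-1.15, 1.24], [-2.2, 2.28], [-1.44, 1.52], [-3.14, 3.14]. Speed limits (rad/s): [2.22, 2.22, 2.57, 3.14, 3.14, 3.14].

## Interface

Orientations are given as a unit quaternion [x, y, z, w].
In Python, from workcell import arm gives the robot as it stands.
- The arm moves only by the shell command python3 -m creep 'ROWS' [OPENING]. ROWS is JSON, a list of rows, each an object with "xyz": the shift along the world's x, y, z in m, a list of three; "yaw": the turn about the world's z in degrees. In form: [{"xyz": [tx, ty, tz], "yaw": yaw}, ...]. A call has 1 to 12 rows; each row shifts and turns the commanded pose from where the row before left it; what a row does not reach is not made up. A row lasts 1/12 s, in which the tool goes at most 41.7 mm and 7.16 degrees, less where a joint would pass 70% of its speed; a pose out of reach is approached as far as the arm can. A call with a gripper value outside its range is refused whole. OPENING is the opening, from -1 (shut) to 1 (fully open), so that 0 is half open, set as the call begins (- or left out, the last holds). The fingers move at their own pace and stop on an object; the grip force is fixed at half the most. Time passes only in rows, so rows that do not move let the fingers close. It gives the time, the measured TCP pose, the force, the opening and the grip force at its end, in the units of the state.
- arm.get_obs(): the state, without advancing time (a new reading comes with each control period).
- arm.grab_frame(name): name is "side" or "top" or "wrist"; returns the picture (384x512x3 uint8, blue, green, red); there is no depth.
- arm.camera_model(name): a dict with "K" (3x3 intrinsics, pixels), "eye" and "rotation" of the camera in the world. Camera axes: x right, y down, z forward; pixel columns grow to the right and rows downward; lengths in m; the calibration is good to about 2 mm. The wrist camera is an equidistant fisheye: a pixel r from the principal point sees the ray r / f radians off the axis. A picture is of the moment at which its call begins: read the wrist's pose just before it. camera_model takes no time and is no camera call; for the wrist camera it gives the pose at the moment of the call.
- arm.close_job(): hands the job in; it is judged then, once.
Trained networks look in the newest picture that a camera, given by its name, has taken for a name from the list of things; names that differ only in an ending like _2 or _b are one class to them, and where a whole thing is asked for, a point or a joint stands for the part that bears it (a point fixed in the world has none). Each returns a list of dicts, best first, with "p" (0 to 1); they miss things now and then, are a little off and sometimes report something else, mostly with a low value. They report only what shows in the picture. A call takes as long as a camera call.
- arm.spot_in(camera, target): "location" ([column, row] in pixels, amid what is visible of it).
- arm.cut_out(camera, target): "mask" (384x512 bool, what is visible of it) and "location" ([column, row] in pixels, amid what is visible of it).
- arm.place_of(camera, target): "location" ([column, row] in pixels: a listed point, or the origin of a listed thing).
The state is a dict: "t": time; "q": joint angles; "joint_velocities": joint speeds; "joint_torque": joint torques, N m; "tool_pos": TCP position; "tool_rot": TCP orientation; "contact_force": force on the tool from outside, world axes, zero at the start; "torque": the same for the moment, N m; "gripper_width": opening from 0.0 (shut) to 1.0 (fully open); "grip_force": force on a finger pad.
Only numpy, scipy, OpenCV 4.12 (cv2) and the standard library are available. Lean on these libraries where they do the work, as an engineer would, in place of code of your own. Each camera call takes 0.05 s, during which the arm holds its last target. There are 200 camera calls.

## Working session

There is one attempt and no reset: what is moved stays moved. The work goes in short steps, Python scripts to look and compute and a shell command to move; the robot and the scene stay as the last step left them, time stands still between calls to the robot, and variables do not carry over. Pictures are saved under pics/ and viewed, at most 14 in all, crops included, and the job is handed in when it is done.

```bash
mkdir -p pics; ls; cat > h.py <<'E'
import numpy as np, cv2
from workcell import arm
def ray(cam,px):
    m=arm.camera_model(cam);K=np.array(m["K"]);R=np.array(m["rotation"]);e=np.array(m["eye"])
    x=(px[0]-K[0,2])/K[0,0];y=(px[1]-K[1,2])/K[1,1]
    if cam=="wrist":
        r=np.hypot(x,y);d=np.array([x/r*np.sin(r),y/r*np.sin(r),np.cos(r)]) if r>1e-9 else np.array([0,0,1.])
    else: d=np.array([x,y,1.])
    return e,R@d
def at_z(cam,px,z):
    e,d=ray(cam,px);return e+d*(z-e[2])/d[2]
E
cat > a.py <<'E'
from h import *
for c in ("top","side"):
    cv2.imwrite(f"pics/{c}0.png",arm.grab_frame(c))
    m=arm.camera_model(c);print(c,np.round(m["eye"],3),np.round(np.array(m["rotation"])[:,2],2))
    for n,z in dict(cap_centre=.074,vial_centre=.0685,roll_centre=.055,carton_centre=.023,small_round_tray_floor=.003,square_tray_floor=.003,large_round_tray_floor=.003,oblong_tray_floor=.003,timer_centre=.009,dropper_centre=.043).items():
        for r in arm.place_of(c,n)[:2]: print(c,n,round(r["p"],2),np.round(r["location"],1),np.round(at_z(c,r["location"],z),4))
o=arm.get_obs();print(o)
E
python3 a.py
```

```text
picsTraceback (most recent call last):
  File "a.py", line 4, in <module>
    m=arm.camera_model(c);print(c,np.round(m["eye"],3),np.round(np.array(m["rotation"])[:,2],2))
                                                                ~~~~~~~~~~~~~~~~~~~~~~~^^^^^
IndexError: too many indices for array: array is 1-dimensional, but 2 were indexed
```

```bash
sed -i 's/^import numpy as np, cv2/import numpy as np, cv2\nfrom scipy.spatial.transform import Rotation as Ro/; s/R=np.array(m\["rotation"\])/R=Ro.from_quat(m["rotation"]).as_matrix()/' h.py
sed -i 's/np.round(np.array(m\["rotation"\])\[:,2\],2)/m["rotation"]/' a.py; python3 a.py
```

```text
top [ 0.44  -0.021  1.262] [ 0.71371697 -0.69857918  0.03771352 -0.03424772]
top cap_centre 0.58 [257.5 167.6] [ 0.6482 -0.0511  0.074 ]
top vial_centre 0.63 [237.2 163.3] [0.6605 0.0077 0.0685]
top roll_centre 0.62 [255.7 169.1] [ 0.647  -0.0464  0.055 ]
top roll_centre 0.48 [253.4 163.5] [ 0.6634 -0.0393  0.055 ]
top carton_centre 0.75 [245.1 168.3] [ 0.6542 -0.0153  0.023 ]
top small_round_tray_floor 0.56 [283.7 232. ] [ 0.4667 -0.1352  0.003 ]
top square_tray_floor 0.74 [130.  219.9] [0.4931 0.327  0.003 ]
top large_round_tray_floor 0.93 [358.1 225.9] [ 0.4898 -0.3589  0.003 ]
top oblong_tray_floor 0.91 [195.4 220.7] [0.4949 0.1307 0.003 ]
top timer_centre 0.85 [321.4 174.3] [ 0.6433 -0.2468  0.009 ]
top dropper_centre 0.4 [172.7 173.3] [0.6311 0.1973 0.043 ]
side [-0.149  1.249  0.911] [-0.22552859  0.83229635 -0.48989353  0.12815603]
side cap_centre 0.54 [241.2 186.2] [ 0.6697 -0.042   0.074 ]
side vial_centre 0.57 [237.1 194.6] [0.6554 0.0074 0.0685]
side roll_centre 0.48 [241.8 192.4] [ 0.6626 -0.034   0.055 ]
side carton_centre 0.55 [242.7 202.7] [ 0.6513 -0.0213  0.023 ]
si
[... 360 characters left out ...]
1.13804101e+00, 8.69075674e-02, 1.75856437e-01, 1.65982037e+00,
       1.36256991e-05, 1.57083127e+00]), 'joint_velocities': array([-7.83208524e-04,  2.32765666e-04,  3.53451307e-04, -1.19299267e-03,
        3.26647609e-06, -2.11351171e-03]), 'joint_torque': array([ 1.67920284e-04, -5.20111191e+01,  4.64865732e+01,  1.80216070e-03,
        9.43779105e-05, -1.01838759e-05]), 'tool_pos': array([0.23064865, 0.49928625, 0.40465764]), 'tool_rot': array([ 2.14710227e-01,  9.76677796e-01, -3.52494394e-05, -1.47233319e-05]), 'contact_force': array([-0.32579665,  0.19747132,  0.53841005]), 'torque': array([-0.04769672,  0.02902273,  0.04113513]), 'grip_force': 0.0, 'gripper_width': 1.003400039083589}
```

View pics/top0.png

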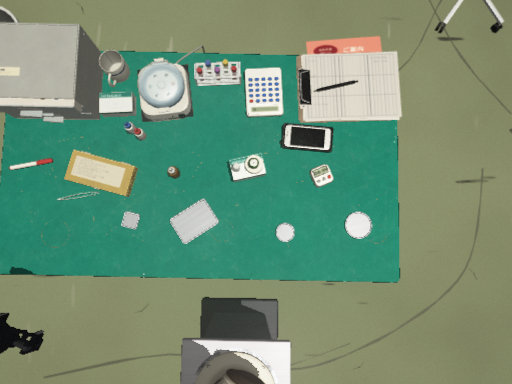

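View pics/side0.png

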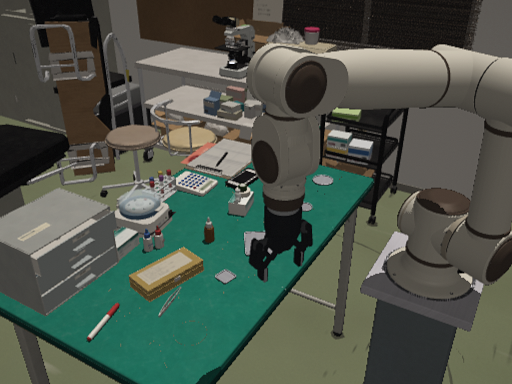

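```bash
python3 -m creep '[{"xyz":[0.0225,-0.0325,0],"yaw":-6},{"xyz":[0.0225,-0.0325,0],"yaw":-6},{"xyz":[0.0225,-0.0325,0],"yaw":-6},{"xyz":[0.0225,-0.0325,0],"yaw":-6},{"xyz":[0.0225,-0.0325,0],"yaw":-6},{"xyz":[0.0225,-0.0325,0],"yaw":-6},{"xyz":[0.0225,-0.0325,0],"yaw":-6},{"xyz":[0.0225,-0.0325,0],"yaw":-6},{"xyz":[0.0225,-0.0325,0],"yaw":-6},{"xyz":[0.0225,-0.0325,0],"yaw":-6},{"xyz":[0.0225,-0.0325,0],"yaw":-6},{"xyz":[0.0225,-0.0325,0],"yaw":-6}]'
python3 -m creep '[{"xyz":[0.0225,-0.0325,-0.01],"yaw":-2},{"xyz":[0.0225,-0.0325,-0.01],"yaw":0},{"xyz":[0.0225,-0.0325,-0.01],"yaw":0},{"xyz":[0.0225,-0.0325,-0.01],"yaw":0},{"xyz":[0,0,0],"yaw":0},{"xyz":[0,0,0],"yaw":0},{"xyz":[0,0,0],"yaw":0}]'
cat > w.py <<'E'
from h import *
import sys
Z=dict(cap_centre=.074,vial_centre=.0685,roll_centre=.055,carton_centre=.023,small_round_tray_floor=.003,square_tray_floor=.003,large_round_tray_floor=.003,oblong_tray_floor=.003,timer_centre=.009,dropper_centre=.043)
o=arm.get_obs();q=Ro.from_quat(o["tool_rot"]).as_matrix()
print("t",round(o["t"],2),"tool",np.round(o["tool_pos"],4),"closing dir deg",round(np.degrees(np.arctan2(q[1,1],q[0,1])),1))
f=arm.grab_frame("wrist");cv2.imwrite("pics/"+sys.argv[1]+".png",f)
m=arm.camera_model("wrist");print(np.round(m["eye"],3),np.round(m["rotation"],3),np.round(m["K"],0).tolist())
for n in sys.argv[2:]:
    n,*z=n.split("=");z=float(z[0]) if z else Z[n]
    for r in arm.place_of("wrist",n)[:2]: print(n,round(r["p"],2),np.round(r["location"],1),np.round(at_z("wrist",r["location"],z),4))
E
python3 w.py w1 cap_centre vial_centre roll_centre carton_centre small_round_tray_floor oblong_tray_floor timer_centre dropper_centre
```

```text
t: 2.15
tool_pos: [0.5013, 0.1073, 0.405]
tool_rot: [0.75, 0.662, 0.0, 0.0]
contact_force: [1.0, 1.7, 0.1]
gripper_width: 1.002
grip_force: 0.0
t: 2.73
tool_pos: [0.5906, -0.0207, 0.3647]
tool_rot: [0.759, 0.651, -0.0, -0.0]
contact_force: [-1.6, 0.9, 0.4]
gripper_width: 1.003
grip_force: 0.0
t 2.73 tool [ 0.5906 -0.0207  0.3647] closing dir deg -8.8
[0.604 0.065 0.334] [ 0.983 -0.076 -0.012  0.165] [[297.0, 0.0, 261.0], [0.0, 297.0, 190.0], [0.0, 0.0, 1.0]]
cap_centre 0.78 [344.8 189.5] [ 0.6693 -0.0353  0.074 ]
vial_centre 0.89 [322.7 140.2] [0.6534 0.0136 0.0685]
roll_centre 0.7 [338.8 185.8] [ 0.6682 -0.0376  0.055 ]
carton_centre 0.64 [326.  158.3] [ 0.6636 -0.0157  0.023 ]
small_round_tray_floor 0.72 [184.  266.9] [ 0.4669 -0.1414  0.003 ]
oblong_tray_floor 0.58 [152.4  45.8] [0.4921 0.1409 0.003 ]
oblong_tray_floor 0.44 [326.2 161.4] [ 0.6673 -0.0249  0.003 ]
timer_centre 0.73 [319.1 310.8] [ 0.6429 -0.2437  0.009 ]
```

View pics/w1.png

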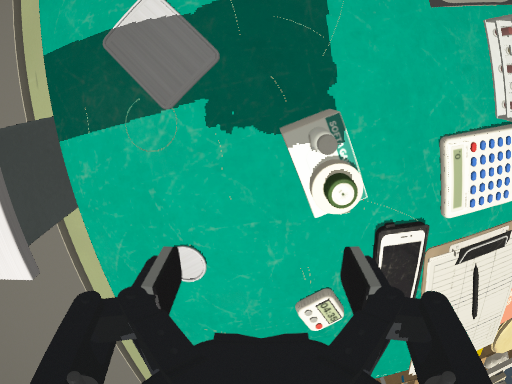

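```bash
python3 -m creep '[{"xyz":[0.019,-0.004,-0.016],"yaw":6.5},{"xyz":[0.019,-0.004,-0.016],"yaw":6.5},{"xyz":[0.02,-0.004,-0.016],"yaw":6.5},{"xyz":[0.02,-0.004,-0.017],"yaw":6.5},{"xyz":[0,0,0],"yaw":0},{"xyz":[0,0,0],"yaw":0},{"xyz":[0,0,0],"yaw":0}]'
python3 w.py w2 cap_centre vial_centre roll_centre carton_centre small_round_tray_floor timer_centre
```

```text
t: 3.77
tool_pos: [0.6684, -0.0366, 0.3002]
tool_rot: [0.594, 0.804, -0.0, -0.0]
contact_force: [-0.7, -0.1, 0.7]
gripper_width: 0.998
grip_force: 0.0
t 3.77 tool [ 0.6684 -0.0366  0.3002] closing dir deg 17.1
[0.644 0.046 0.269] [0.975 0.147 0.025 0.164] [[297.0, 0.0, 261.0], [0.0, 297.0, 190.0], [0.0, 0.0, 1.0]]
cap_centre 0.96 [256.9 212.8] [ 0.6669 -0.0364  0.074 ]
vial_centre 0.58 [257.9 141.4] [0.6528 0.0121 0.0685]
carton_centre 0.89 [251.7 167.5] [ 0.6563 -0.0187  0.023 ]
small_round_tray_floor 0.57 [ 66.7 217.4] [ 0.4674 -0.1405  0.003 ]
timer_centre 0.55 [191.9 330.3] [ 0.6438 -0.2423  0.009 ]
```

View pics/w2.png

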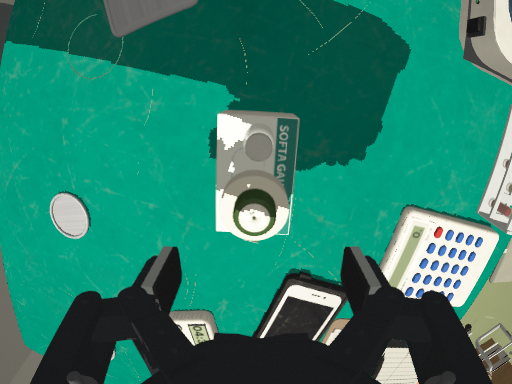

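```bash
python3 -m creep '[{"xyz":[-0.001,0,-0.02],"yaw":0},{"xyz":[0,0,-0.02],"yaw":0},{"xyz":[0,0,-0.014],"yaw":0},{"xyz":[0,0,0],"yaw":0},{"xyz":[0,0,0],"yaw":0}]' 0
python3 -m creep '[{"xyz":[0,0,0],"yaw":0},{"xyz":[0,0,0],"yaw":0},{"xyz":[0,0,0],"yaw":0},{"xyz":[0,0,0],"yaw":0},{"xyz":[0,0,0],"yaw":0},{"xyz":[0,0,0],"yaw":0},{"xyz":[0,0,0],"yaw":0},{"xyz":[0,0,0],"yaw":0}]' -1
python3 w.py w3 cap_centre vial_centre
```

```text
t: 4.53
tool_pos: [0.6674, -0.0367, 0.2455]
tool_rot: [0.593, 0.805, -0.0, -0.001]
contact_force: [-0.2, -0.3, 0.4]
gripper_width: 0.498
grip_force: 0.0
t: 5.2
tool_pos: [0.668, -0.0367, 0.2475]
tool_rot: [0.593, 0.805, 0.001, 0.001]
contact_force: [-0.2, -0.4, 6.0]
gripper_width: 0.325
grip_force: 59.6
t 5.2 tool [ 0.668  -0.0367  0.2475] closing dir deg 17.2
[0.644 0.045 0.216] [0.975 0.147 0.026 0.164] [[297.0, 0.0, 261.0], [0.0, 297.0, 190.0], [0.0, 0.0, 1.0]]
cap_centre 0.96 [266.5 248.4] [ 0.6718 -0.033   0.074 ]
vial_centre 0.95 [256.9 159.7] [0.6526 0.0117 0.0685]
```

View pics/w3.png

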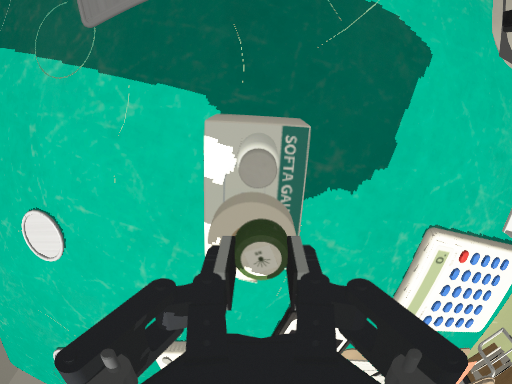

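```bash
python3 -m creep '[{"xyz":[0,0,0.012],"yaw":0},{"xyz":[0,0,0.03],"yaw":0},{"xyz":[0,0,0.02],"yaw":0},{"xyz":[-0.034,-0.0175,0],"yaw":0},{"xyz":[-0.034,-0.0175,0],"yaw":0},{"xyz":[-0.034,-0.0175,0],"yaw":0},{"xyz":[-0.033,-0.0175,0],"yaw":0},{"xyz":[-0.033,-0.0175,0],"yaw":0},{"xyz":[-0.033,-0.0175,0],"yaw":0},{"xyz":[0,0,-0.02],"yaw":0},{"xyz":[0,0,0],"yaw":0},{"xyz":[0,0,0],"yaw":0}]'
python3 w.py w4 small_round_tray_floor cap_centre=0.115 oblong_tray_floor large_round_tray_floor
```

```text
t: 6.35
tool_pos: [0.4665, -0.1418, 0.2882]
tool_rot: [0.594, 0.805, 0.0, -0.0]
contact_force: [0.0, 0.5, 0.9]
gripper_width: 0.325
grip_force: 59.3
t 6.35 tool [ 0.4665 -0.1418  0.2882] closing dir deg 17.2
[ 0.443 -0.059  0.257] [0.975 0.147 0.025 0.164] [[297.0, 0.0, 261.0], [0.0, 297.0, 190.0], [0.0, 0.0, 1.0]]
cap_centre 0.91 [264.9 249.8] [ 0.4704 -0.1388  0.115 ]
large_round_tray_floor 0.18 [378.8 310.6] [ 0.6506 -0.2477  0.003 ]
```

View pics/w4.png

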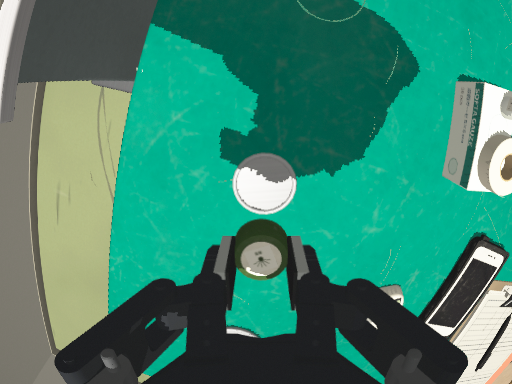

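```bash
python3 -c "
from h import *
print(at_z('wrist',(265,184),.003),at_z('wrist',(262,257),.125))"
```

```text
[ 0.47119595 -0.13647472  0.003     ] [ 0.46816332 -0.13761034  0.125     ]
```

```bash
python3 -m creep '[{"xyz":[0.001,0,-0.03],"yaw":0},{"xyz":[0,0,-0.03],"yaw":0},{"xyz":[0,0,-0.02],"yaw":0},{"xyz":[0,0,-0.012],"yaw":0},{"xyz":[0,0,-0.005],"yaw":0},{"xyz":[0,0,-0.0025],"yaw":0},{"xyz":[0,0,0],"yaw":0},{"xyz":[0,0,0],"yaw":0}]'
python3 w.py w5 small_round_tray_floor cap_centre=.014
```

```text
t: 7.27
tool_pos: [0.4682, -0.1418, 0.1894]
tool_rot: [0.593, 0.805, 0.0, 0.001]
contact_force: [-0.4, -0.0, 0.4]
gripper_width: 0.326
grip_force: 59.3
t 7.27 tool [ 0.4682 -0.1418  0.1894] closing dir deg 17.2
[ 0.444 -0.06   0.158] [0.975 0.147 0.026 0.164] [[297.0, 0.0, 261.0], [0.0, 297.0, 190.0], [0.0, 0.0, 1.0]]
cap_centre 0.72 [264.1 249.7] [ 0.4709 -0.1404  0.014 ]
```

View pics/w5.png

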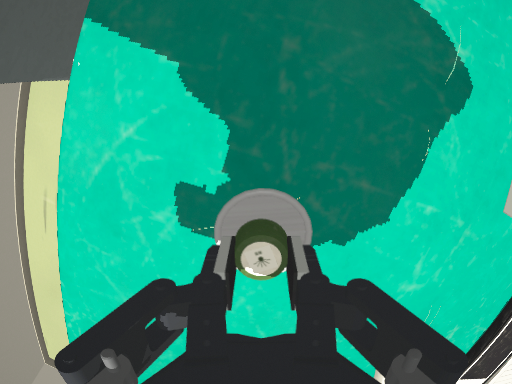

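```bash
python3 -c "
from h import *
print(at_z('wrist',(263,235),.004),at_z('wrist',(263,188),.006),at_z('wrist',(261,259),.0255))"
```

```text
[ 0.46921894 -0.13663904  0.004     ] [ 0.46038987 -0.10844228  0.006     ] [ 0.46892568 -0.13979569  0.0255    ]
```

```bash
python3 -m creep '[{"xyz":[0,0.003,0],"yaw":0},{"xyz":[0,0,-0.0015],"yaw":0},{"xyz":[0,0,0],"yaw":0}]'
python3 -m creep '[{"xyz":[0,0,0],"yaw":0},{"xyz":[0,0,0],"yaw":0},{"xyz":[0,0,0],"yaw":0},{"xyz":[0,0,0.01],"yaw":0},{"xyz":[0,0,0.03],"yaw":0},{"xyz":[0,0,0.03],"yaw":0},{"xyz":[0,0,0.03],"yaw":0},{"xyz":[0,0,0.01],"yaw":0},{"xyz":[0,0,0],"yaw":0},{"xyz":[0,0,0],"yaw":0}]' 0
python3 w.py w6 small_round_tray_floor cap_centre=.013
```

```text
t: 7.67
tool_pos: [0.4677, -0.1385, 0.1867]
tool_rot: [0.593, 0.805, 0.0, 0.0]
contact_force: [-0.2, -0.4, -0.1]
gripper_width: 0.331
grip_force: 59.3
t: 8.5
tool_pos: [0.4677, -0.1388, 0.2969]
tool_rot: [0.593, 0.805, 0.0, 0.0]
contact_force: [-0.7, 0.3, -0.3]
gripper_width: 0.503
grip_force: 0.0
t 8.5 tool [ 0.4677 -0.1388  0.2969] closing dir deg 17.2
[ 0.443 -0.057  0.264] [0.975 0.147 0.024 0.163] [[297.0, 0.0, 261.0], [0.0, 297.0, 190.0], [0.0, 0.0, 1.0]]
cap_centre 0.65 [265.  185.7] [ 0.4705 -0.1341  0.013 ]
cap_centre 0.56 [496.1 167.5] [ 0.7086 -0.037   0.013 ]
```

View pics/w6.png

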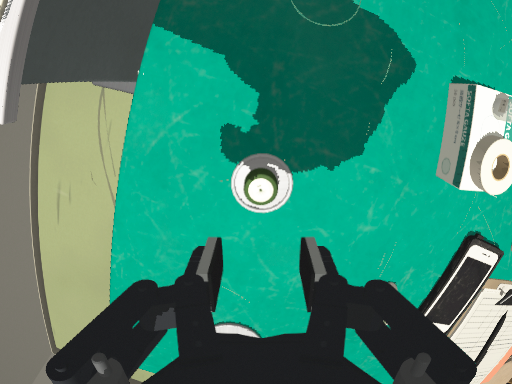

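```bash
python3 -m creep '[{"xyz":[0.031,0.0253,0],"yaw":0},{"xyz":[0.031,0.0253,0],"yaw":0},{"xyz":[0.031,0.0253,0],"yaw":0},{"xyz":[0.031,0.0253,0],"yaw":0},{"xyz":[0.031,0.0253,0],"yaw":0},{"xyz":[0.030,0.0253,0],"yaw":0},{"xyz":[0,0,-0.01],"yaw":0},{"xyz":[0,0,0],"yaw":0},{"xyz":[0,0,0],"yaw":0}]'
python3 w.py w7 vial_centre roll_centre carton_centre
```

```text
t: 9.4
tool_pos: [0.6522, 0.0131, 0.2845]
tool_rot: [0.593, 0.805, -0.001, -0.002]
contact_force: [-0.2, -0.4, 0.2]
gripper_width: 0.5
grip_force: 0.0
t 9.4 tool [0.6522 0.0131 0.2845] closing dir deg 17.2
[0.628 0.095 0.254] [0.975 0.147 0.024 0.164] [[297.0, 0.0, 261.0], [0.0, 297.0, 190.0], [0.0, 0.0, 1.0]]
vial_centre 0.65 [262.9 222.8] [0.6551 0.0102 0.0685]
roll_centre 0.69 [258.4 273.7] [ 0.6677 -0.0416  0.055 ]
carton_centre 0.84 [256.2 234.7] [ 0.6603 -0.0237  0.023 ]
```

View pics/w7.png

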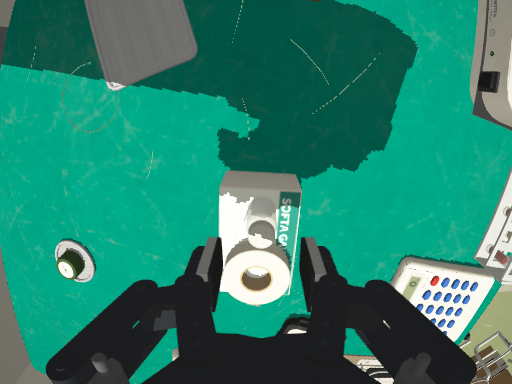

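```bash
python3 -c "
from h import *
print(at_z('wrist',(262,234),.091),at_z('wrist',(262,207),.046), at_z('wrist',(257,278),.064))"
```

```text
[0.65414487 0.01227694 0.091     ] [0.65443533 0.01209143 0.046     ] [ 0.66639052 -0.04004317  0.064     ]
```

```bash
python3 -m creep '[{"xyz":[0.0015,-0.001,-0.02],"yaw":0},{"xyz":[0,0,-0.02],"yaw":0},{"xyz":[0,0,-0.01],"yaw":0},{"xyz":[0,0,0],"yaw":0},{"xyz":[0,0,0],"yaw":0}]'
python3 -m creep '[{"xyz":[0,0,0],"yaw":0},{"xyz":[0,0,0],"yaw":0},{"xyz":[0,0,0],"yaw":0},{"xyz":[0,0,0],"yaw":0},{"xyz":[0,0,0],"yaw":0},{"xyz":[0,0,0],"yaw":0},{"xyz":[0,0,0],"yaw":0},{"xyz":[0,0,0],"yaw":0}]' -1
```

```text
t: 10.02
tool_pos: [0.6538, 0.0117, 0.2372]
tool_rot: [0.594, 0.805, -0.0, -0.0]
contact_force: [-0.1, -0.4, 0.1]
gripper_width: 0.497
grip_force: 0.0
t: 10.68
tool_pos: [0.6544, 0.0121, 0.2384]
tool_rot: [0.593, 0.805, 0.001, 0.001]
contact_force: [-1.4, -1.1, 6.8]
gripper_width: 0.214
grip_force: 58.2
```

```bash
python3 -m creep '[{"xyz":[0,0,0.01],"yaw":0},{"xyz":[0,0,0.03],"yaw":0},{"xyz":[0,0,0.03],"yaw":0},{"xyz":[-0.0177,0.03,0],"yaw":0},{"xyz":[-0.0177,0.035,0],"yaw":0},{"xyz":[-0.0177,0.035,0],"yaw":0},{"xyz":[-0.0177,0.035,0],"yaw":0},{"xyz":[-0.0177,0.035,0],"yaw":0},{"xyz":[-0.0177,0.035,0],"yaw":0},{"xyz":[-0.0177,0.035,0],"yaw":0},{"xyz":[-0.0177,0.035,0],"yaw":0},{"xyz":[-0.0177,0.035,0],"yaw":0}]'
python3 -m creep '[{"xyz":[0,0,-0.02],"yaw":0},{"xyz":[0,0,0],"yaw":0},{"xyz":[0,0,0],"yaw":0},{"xyz":[0,0,0],"yaw":0}]'
python3 w.py w8 square_tray_floor vial_centre=.12
```

```text
t: 11.68
tool_pos: [0.4937, 0.3236, 0.3078]
tool_rot: [0.593, 0.805, 0.001, 0.0]
contact_force: [0.8, 0.6, -0.3]
gripper_width: 0.211
grip_force: 58.2
t: 12.02
tool_pos: [0.4953, 0.3214, 0.2876]
tool_rot: [0.594, 0.805, 0.0, 0.0]
contact_force: [-0.1, -0.7, -0.7]
gripper_width: 0.211
grip_force: 58.2
t 12.02 tool [0.4953 0.3214 0.2876] closing dir deg 17.2
[0.471 0.403 0.256] [0.975 0.147 0.025 0.164] [[297.0, 0.0, 261.0], [0.0, 297.0, 190.0], [0.0, 0.0, 1.0]]
square_tray_floor 0.62 [263.2 180.2] [0.4969 0.3293 0.003 ]
vial_centre 0.91 [260.1 254. ] [0.4957 0.3239 0.12  ]
```

View pics/w8.png

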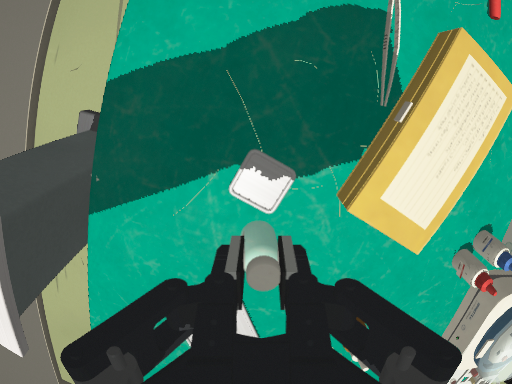

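```bash
python3 -c "
from h import *
for z in (0,.03,.06): print(at_z('wrist',(340,200),z))"
python3 -m creep '[{"xyz":[0.001,0.0055,-0.02],"yaw":0},{"xyz":[0,0,-0.02],"yaw":0},{"xyz":[0,0,-0.02],"yaw":0},{"xyz":[0,0,-0.015],"yaw":0},{"xyz":[0,0,-0.008],"yaw":0},{"xyz":[0,0,-0.004],"yaw":0},{"xyz":[0,0,0],"yaw":0},{"xyz":[0,0,0],"yaw":0}]'
python3 w.py w9 square_tray_floor vial_centre=.03
```

```text
[0.57238707 0.33132146 0.        ]
[0.56056684 0.33976131 0.03      ]
[0.54874661 0.34820116 0.06      ]
t: 12.83
tool_pos: [0.4963, 0.3275, 0.2007]
tool_rot: [0.594, 0.805, 0.001, 0.0]
contact_force: [0.1, -0.1, -0.6]
gripper_width: 0.215
grip_force: 58.2
t 12.83 tool [0.4963 0.3275 0.2007] closing dir deg 17.2
[0.472 0.41  0.169] [0.975 0.147 0.026 0.163] [[297.0, 0.0, 261.0], [0.0, 297.0, 190.0], [0.0, 0.0, 1.0]]
square_tray_floor 0.74 [259.5 230.3] [0.4965 0.3293 0.003 ]
vial_centre 0.83 [260.2 253.4] [0.4969 0.329  0.03  ]
```

View pics/w9.png

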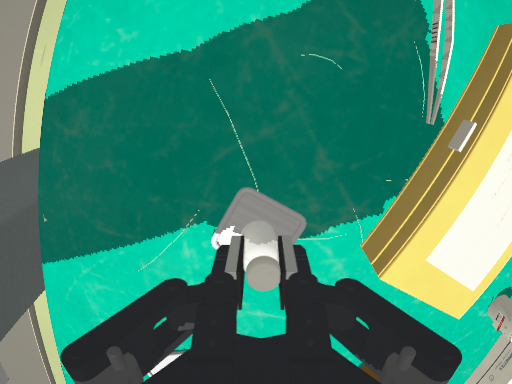

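```bash
python3 -m creep '[{"xyz":[0,0,-0.003],"yaw":0},{"xyz":[0,0,-0.002],"yaw":0},{"xyz":[0,0,0],"yaw":0}]'
python3 -m creep '[{"xyz":[0,0,-0.001],"yaw":0},{"xyz":[0,0,0],"yaw":0}]'
```

```text
t: 13.23
tool_pos: [0.496, 0.3278, 0.1954]
tool_rot: [0.593, 0.805, 0.001, 0.0]
contact_force: [-1.2, -0.6, 4.2]
gripper_width: 0.214
grip_force: 58.7
t: 13.4
tool_pos: [0.496, 0.3277, 0.1952]
tool_rot: [0.593, 0.805, 0.001, 0.0]
contact_force: [-2.3, -1.5, 10.6]
gripper_width: 0.212
grip_force: 59.5
```

```bash
python3 -m creep '[{"xyz":[0,0,0.001],"yaw":0},{"xyz":[0,0,0],"yaw":0},{"xyz":[0,0,0],"yaw":0},{"xyz":[0,0,0],"yaw":0},{"xyz":[0,0,0],"yaw":0},{"xyz":[0,0,0.01],"yaw":0},{"xyz":[0,0,0.02],"yaw":0},{"xyz":[0,0,0.03],"yaw":0},{"xyz":[0,0,0.03],"yaw":0},{"xyz":[0,0,0.02],"yaw":0},{"xyz":[0,0,0],"yaw":0},{"xyz":[0,0,0],"yaw":0}]' 0
python3 w.py w10 square_tray_floor vial_centre=.0255
```

```text
t: 14.4
tool_pos: [0.4961, 0.3277, 0.3066]
tool_rot: [0.593, 0.805, 0.001, 0.001]
contact_force: [-0.9, -0.4, 0.2]
gripper_width: 0.505
grip_force: 0.0
t 14.4 tool [0.4961 0.3277 0.3066] closing dir deg 17.2
[0.472 0.41  0.273] [0.975 0.147 0.025 0.164] [[297.0, 0.0, 261.0], [0.0, 297.0, 190.0], [0.0, 0.0, 1.0]]
square_tray_floor 0.85 [258.  180.9] [0.4936 0.3284 0.003 ]
vial_centre 0.97 [257.9 187.6] [0.4932 0.3293 0.0255]
```

View pics/w10.png

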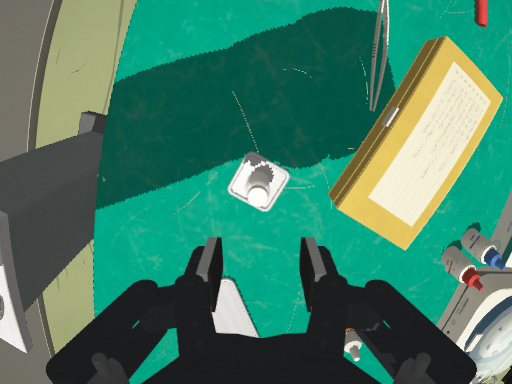

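```bash
python3 -m creep '[{"xyz":[0.0172,-0.0366,0],"yaw":0},{"xyz":[0.0172,-0.0366,0],"yaw":0},{"xyz":[0.0172,-0.0366,0],"yaw":0},{"xyz":[0.0172,-0.0366,0],"yaw":0},{"xyz":[0.0172,-0.0366,0],"yaw":0},{"xyz":[0.0172,-0.0366,0],"yaw":0},{"xyz":[0.0172,-0.0366,0],"yaw":0},{"xyz":[0.0172,-0.0366,0],"yaw":0},{"xyz":[0.0172,-0.0366,0],"yaw":0},{"xyz":[0.0172,-0.0366,0],"yaw":0},{"xyz":[0,0,-0.01],"yaw":0},{"xyz":[0,0,0],"yaw":0}]' 1
python3 w.py w11 roll_centre carton_centre
python3 - <<'E'
from h import *
for n,z in (("roll_centre",.064),("carton_centre",.046)):
    for r in arm.cut_out("wrist",n)[:1]:
        m=r["mask"].astype(np.uint8);c=max(cv2.findContours(m,0,2)[0],key=cv2.contourArea)[:,0]
        P=np.array([at_z("wrist",p,z)[:2] for p in c]);rc=cv2.minAreaRect((P*1000).astype(np.float32));print(n,r["p"],np.round(rc[0],1),np.round(rc[1],1),rc[2])
        print(c.min(0),c.max(0))
E
```

```text
t: 15.55
tool_pos: [0.668, -0.0406, 0.291]
tool_rot: [0.595, 0.804, -0.001, -0.002]
contact_force: [-0.4, 0.4, -0.9]
gripper_width: 0.999
grip_force: 0.0
t 15.55 tool [ 0.668  -0.0406  0.291 ] closing dir deg 17.0
[0.643 0.043 0.261] [0.975 0.147 0.023 0.163] [[297.0, 0.0, 261.0], [0.0, 297.0, 190.0], [0.0, 0.0, 1.0]]
roll_centre 0.76 [258.6 207.4] [ 0.6662 -0.0379  0.055 ]
roll_centre 0.85 [664.7 -34.3] [54. 58.] 41.126808166503906
[222 168] [294 245]
carton_centre 0.68 [660. -16.] [ 63.2 101.6] 14.16523551940918
[218 107] [304 236]
```

```bash
python3 -m creep '[{"xyz":[-0.001,0.0005,-0.02],"yaw":0},{"xyz":[0,0,-0.02],"yaw":0},{"xyz":[0,0,-0.015],"yaw":0},{"xyz":[0,0,-0.005],"yaw":0},{"xyz":[0,0,0],"yaw":0},{"xyz":[0,0,0],"yaw":0},{"xyz":[0,0,0],"yaw":0}]'
```

```text
t: 16.38
tool_pos: [0.6672, -0.0376, 0.2363]
tool_rot: [0.593, 0.805, 0.001, 0.001]
contact_force: [-0.3, 0.0, 0.3]
gripper_width: 1.001
grip_force: 0.0
```

```bash
python3 -m creep '[{"xyz":[0,0,-0.005],"yaw":0},{"xyz":[0,0,-0.005],"yaw":0},{"xyz":[0,0,0],"yaw":0},{"xyz":[0,0,0],"yaw":0}]'
python3 -m creep '[{"xyz":[0,0,0],"yaw":0},{"xyz":[0,0,0],"yaw":0},{"xyz":[0,0,0],"yaw":0},{"xyz":[0,0,0],"yaw":0},{"xyz":[0,0,0],"yaw":0},{"xyz":[0,0,0],"yaw":0},{"xyz":[0,0,0],"yaw":0},{"xyz":[0,0,0],"yaw":0},{"xyz":[0,0,0],"yaw":0}]' -1
```

```text
t: 16.72
tool_pos: [0.6667, -0.038, 0.2243]
tool_rot: [0.593, 0.805, -0.0, -0.0]
contact_force: [0.2, -0.5, -0.4]
gripper_width: 1.005
grip_force: 0.0
t: 17.47
tool_pos: [0.6671, -0.0379, 0.2256]
tool_rot: [0.593, 0.805, 0.0, 0.001]
contact_force: [-0.6, 0.4, 4.8]
gripper_width: 0.575
grip_force: 62.6
```

```bash
python3 -m creep '[{"xyz":[0,0,0.01],"yaw":0},{"xyz":[0,0,0.03],"yaw":0},{"xyz":[0,0,0.03],"yaw":0},{"xyz":[-0.0195,-0.0358,0],"yaw":0},{"xyz":[-0.0195,-0.0358,0],"yaw":0},{"xyz":[-0.0195,-0.0358,0],"yaw":0},{"xyz":[-0.0195,-0.0358,0],"yaw":0},{"xyz":[-0.0195,-0.0358,0],"yaw":0},{"xyz":[-0.0195,-0.0358,0],"yaw":0},{"xyz":[-0.0195,-0.0358,0],"yaw":0},{"xyz":[-0.0195,-0.0358,0],"yaw":0},{"xyz":[-0.0195,-0.0358,0],"yaw":0}]'
python3 -m creep '[{"xyz":[0,0,0],"yaw":0},{"xyz":[0,0,0],"yaw":0},{"xyz":[0,0,0],"yaw":0}]'
python3 w.py w12 large_round_tray_floor roll_centre=.125
python3 - <<'E'
from h import *
for n,z in (("large_round_tray_floor",.006),("roll_centre",.134)):
    for r in arm.cut_out("wrist",n)[:1]:
        m=r["mask"].astype(np.uint8);c=max(cv2.findContours(m,0,2)[0],key=cv2.contourArea)[:,0]
        P=np.array([at_z("wrist",p,z)[:2] for p in c]);print(n,r["p"],np.round(cv2.minEnclosingCircle((P*1000).astype(np.float32)),1) if 0 else cv2.minEnclosingCircle((P*1000).astype(np.float32)),c.min(0),c.max(0))
E
```

```text
t: 18.47
tool_pos: [0.49, -0.3616, 0.2952]
tool_rot: [0.593, 0.805, 0.0, 0.0]
contact_force: [0.7, 0.3, -1.5]
gripper_width: 0.576
grip_force: 62.3
t: 18.72
tool_pos: [0.4913, -0.3602, 0.2948]
tool_rot: [0.594, 0.805, 0.0, -0.0]
contact_force: [-0.4, 0.1, -1.6]
gripper_width: 0.579
grip_force: 62.3
t 18.72 tool [ 0.4913 -0.3602  0.2948] closing dir deg 17.2
[ 0.467 -0.277  0.263] [0.975 0.148 0.025 0.164] [[297.0, 0.0, 261.0], [0.0, 297.0, 190.0], [0.0, 0.0, 1.0]]
large_round_tray_floor 0.87 [266.7 186.7] [ 0.4986 -0.3583  0.003 ]
roll_centre 0.62 [260.4 255.6] [ 0.4929 -0.3586  0.125 ]
large_round_tray_floor 0.88 ((496.4512023925781, -355.7225341796875), 40.86387252807617) [222 141] [309 213]
roll_centre 0.66 ((491.7646789550781, -354.9314270019531), 30.18915557861328) [213 204] [308 303]
```

```bash
python3 -m creep '[{"xyz":[0.003,0.0025,-0.03],"yaw":0},{"xyz":[0,0,-0.03],"yaw":0},{"xyz":[0,0,-0.025],"yaw":0},{"xyz":[0,0,-0.015],"yaw":0},{"xyz":[0,0,-0.003],"yaw":0},{"xyz":[0,0,0],"yaw":0},{"xyz":[0,0,0],"yaw":0}]'
python3 w.py w13 large_round_tray_floor roll_centre=.0205
python3 - <<'E'
from h import *
for n,z in (("large_round_tray_floor",.006),("roll_centre",.0295)):
    for r in arm.cut_out("wrist",n)[:1]:
        m=r["mask"].astype(np.uint8);c=max(cv2.findContours(m,0,2)[0],key=cv2.contourArea)[:,0]
        P=np.array([at_z("wrist",p,z)[:2] for p in c]);print(n,r["p"],cv2.minEnclosingCircle((P*1000).astype(np.float32)),c.min(0),c.max(0))
E
```

```text
t: 19.55
tool_pos: [0.4949, -0.3574, 0.1929]
tool_rot: [0.593, 0.805, 0.0, 0.001]
contact_force: [0.0, 0.2, -0.9]
gripper_width: 0.578
grip_force: 62.3
t 19.55 tool [ 0.4949 -0.3574  0.1929] closing dir deg 17.2
[ 0.471 -0.276  0.162] [0.975 0.147 0.026 0.164] [[297.0, 0.0, 261.0], [0.0, 297.0, 190.0], [0.0, 0.0, 1.0]]
large_round_tray_floor 0.79 [260.5 237.7] [ 0.4962 -0.3576  0.003 ]
roll_centre 0.74 [259.8 256.2] [ 0.4964 -0.3599  0.0205]
large_round_tray_floor 0.79 ((495.4925231933594, -355.5008544921875), 40.46585464477539) [194 172] [328 245]
roll_centre 0.86 ((494.8896789550781, -355.5035400390625), 30.828336715698242) [213 204] [308 303]
```

View pics/w13.png

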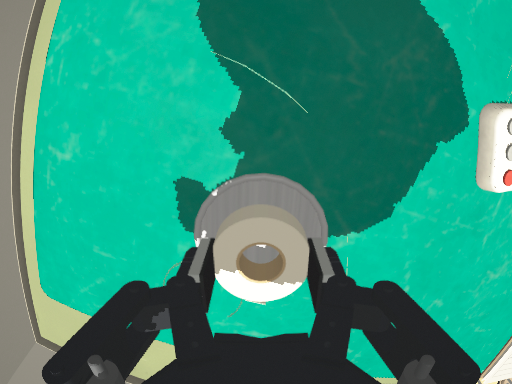

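```bash
python3 -m creep '[{"xyz":[0,0.001,-0.005],"yaw":0},{"xyz":[0,0,-0.004],"yaw":0},{"xyz":[0,0,0],"yaw":0},{"xyz":[0,0,0],"yaw":0}]'
python3 -m creep '[{"xyz":[0,0,-0.001],"yaw":0},{"xyz":[0,0,0],"yaw":0}]'
```

```text
t: 20.13
tool_pos: [0.4944, -0.3566, 0.1826]
tool_rot: [0.593, 0.805, 0.0, 0.0]
contact_force: [1.4, -0.2, 1.1]
gripper_width: 0.577
grip_force: 62.5
t: 20.3
tool_pos: [0.4944, -0.3566, 0.1825]
tool_rot: [0.593, 0.805, 0.0, 0.0]
contact_force: [-1.8, 3.1, 8.4]
gripper_width: 0.585
grip_force: 63.3
```

```bash
python3 -m creep '[{"xyz":[0,0,0.001],"yaw":0},{"xyz":[0,0,0],"yaw":0},{"xyz":[0,0,0],"yaw":0},{"xyz":[0,0,0],"yaw":0},{"xyz":[0,0,0.01],"yaw":0},{"xyz":[0,0,0.03],"yaw":0},{"xyz":[0,0,0.03],"yaw":0},{"xyz":[0,0,0.03],"yaw":0},{"xyz":[0,0,0.03],"yaw":0},{"xyz":[0,0,0.01],"yaw":0},{"xyz":[0,0,0],"yaw":0},{"xyz":[0,0,0],"yaw":0}]' 0.7
cat > c.py <<'E'
from h import *
import sys
for a in sys.argv[1:]:
    n,z=a.split("=");z=float(z)
    for r in arm.cut_out("wrist",n)[:1]:
        m=r["mask"].astype(np.uint8);c=max(cv2.findContours(m,0,2)[0],key=cv2.contourArea)[:,0]
        P=(np.array([at_z("wrist",p,z)[:2] for p in c])*1000).astype(np.float32)
        print(n,round(r["p"],2),"circle",cv2.minEnclosingCircle(P),"rect",cv2.minAreaRect(P),c.min(0),c.max(0))
E
python3 w.py w14 large_round_tray_floor roll_centre=.012; python3 c.py large_round_tray_floor=.006 roll_centre=.021
python3 -m creep '[{"xyz":[0,0.04,0],"yaw":0},{"xyz":[0,0.04,0],"yaw":0},{"xyz":[0,0.04,0],"yaw":0},{"xyz":[0,0.04,0],"yaw":0},{"xyz":[0,0.04,0],"yaw":0},{"xyz":[0,0.04,0],"yaw":0},{"xyz":[0,0.04,0],"yaw":0},{"xyz":[0,0.04,0],"yaw":0},{"xyz":[0,0.04,0],"yaw":0},{"xyz":[0,0.04,0],"yaw":0},{"xyz":[0,0.02,0],"yaw":0},{"xyz":[0,0,0],"yaw":0}]' 1
python3 -m creep '[{"xyz":[0,0,0],"yaw":0},{"xyz":[0,0,0],"yaw":0}]'
python3 w.py w15 oblong_tray_floor carton_centre; python3 c.py oblong_tray_floor=.006
```

```text
t: 21.3
tool_pos: [0.4944, -0.3567, 0.3227]
tool_rot: [0.593, 0.805, 0.0, 0.0]
contact_force: [0.3, -0.4, -0.8]
gripper_width: 0.85
grip_force: 0.0
t 21.3 tool [ 0.4944 -0.3567  0.3227] closing dir deg 17.2
[ 0.47  -0.274  0.29 ] [0.975 0.147 0.024 0.163] [[297.0, 0.0, 261.0], [0.0, 297.0, 190.0], [0.0, 0.0, 1.0]]
large_round_tray_floor 0.74 [263.7 177.5] [ 0.4974 -0.3549  0.003 ]
roll_centre 0.67 [262.7 181.6] [ 0.4967 -0.3565  0.012 ]
large_round_tray_floor 0.91 circle ((494.456787109375, -355.0580139160156), 40.918331146240234) rect ((494.83441162109375, -354.5360107421875), (79.591064453125, 79.15062713623047), 17.243993759155273) [222 138] [301 214]
roll_centre 0.82 circle ((492.80615234375, -353.66552734375), 28.390987396240234) rect ((492.8380126953125, -353.38262939453125), (54.4817008972168, 52.012760162353516), 64.62028503417969) [233 151] [288 208]
t: 22.55
tool_pos: [0.494, 0.0668, 0.3219]
tool_rot: [0.592, 0.806, -0.0, -0.001]
contact_force: [0.8, 0.1, 0.1]
gripper_width: 0.999
grip_force: 0.0
t: 22.72
tool_pos: [0.4943, 0.0631, 0.3221]
tool_rot: [0.593, 0.805, -0.0, -0.0]
contact_force: [0.4, -0.7, -0.7]
gripper_width: 0.996
grip_force: 0.0
t 22.72 tool [0.4943 0.0631 0.3221] closing dir deg 17.2
[0.47  0.145 0.291] [0.975 0.147 0.024 0.164] [[297.0, 0.0, 261.0], [0.0, 297.0, 190.0], [0.0, 0.0, 1.0]]
oblong_tray_floor 0.59 [283.4 104.2] [0.4945 0.1389 0.003 ]
oblong_tray_floor 0.83 circle ((497.83551025390625, 137.1563262939453), 72.04083251953125) rect ((497.0988464355469, 136.49856567382812), (89.97915649414062, 125.48817443847656), 34.07759094238281) [226  36] [341 176]
```

```bash
python3 -m creep '[{"xyz":[0.0335,-0.0163,0],"yaw":0},{"xyz":[0.0335,-0.0163,0],"yaw":0},{"xyz":[0.0335,-0.0163,0],"yaw":0},{"xyz":[0.0335,-0.0163,0],"yaw":0},{"xyz":[0.0335,-0.0163,0],"yaw":0},{"xyz":[0,0,-0.03],"yaw":0},{"xyz":[0,0,-0.03],"yaw":0},{"xyz":[0,0,0],"yaw":0},{"xyz":[0,0,0],"yaw":0},{"xyz":[0,0,0],"yaw":0}]'
python3 w.py w16 carton_centre; python3 c.py carton_centre=.046
```

```text
t: 23.75
tool_pos: [0.6618, -0.0185, 0.2645]
tool_rot: [0.594, 0.805, 0.0, 0.001]
contact_force: [-0.1, 0.2, 1.2]
gripper_width: 1.0
grip_force: 0.0
t 23.75 tool [ 0.6618 -0.0185  0.2645] closing dir deg 17.2
[0.638 0.064 0.234] [0.975 0.147 0.026 0.164] [[297.0, 0.0, 261.0], [0.0, 297.0, 190.0], [0.0, 0.0, 1.0]]
carton_centre 0.95 [255.6 204.3] [ 0.6598 -0.0179  0.023 ]
```

View pics/w16.png

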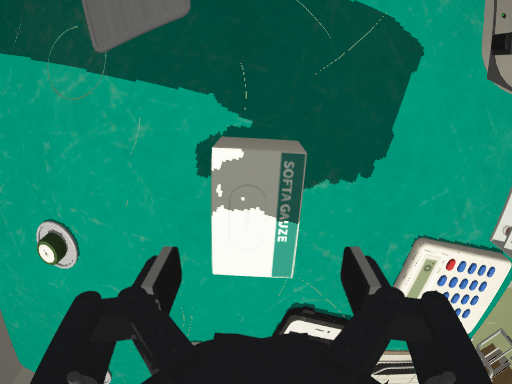

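```bash
python3 -c "
from h import *
P=np.array([at_z('wrist',p,.046)[:2]*1000 for p in ((213,148),(305,153),(297,277),(212,274))],np.float32)
print(P.mean(0),cv2.minAreaRect(P),np.degrees(np.arctan2(*(P[0]-P[3])[::-1])),np.degrees(np.arctan2(*(P[1]-P[2])[::-1])),P)"
```

```text
[661.2064  -19.30297] ((661.3077392578125, -19.041770935058594), (65.67498779296875, 97.47097778320312), 14.813615798950195) 103.23738 106.7951 [[619.69415   20.363878]
 [677.5952    34.7391  ]
 [705.5142   -57.761692]
 [642.0221   -74.55318 ]]
```

```bash
python3 -m creep '[{"xyz":[-0.001,0,-0.02],"yaw":-1.5},{"xyz":[0,0,-0.02],"yaw":0},{"xyz":[0,0,-0.015],"yaw":0},{"xyz":[0,0,-0.01],"yaw":0},{"xyz":[0,0,-0.003],"yaw":0},{"xyz":[0,0,0],"yaw":0},{"xyz":[0,0,0],"yaw":0}]'
python3 -m creep '[{"xyz":[0,0,0],"yaw":0},{"xyz":[0,0,0],"yaw":0},{"xyz":[0,0,0],"yaw":0},{"xyz":[0,0,0],"yaw":0},{"xyz":[0,0,0],"yaw":0},{"xyz":[0,0,0],"yaw":0},{"xyz":[0,0,0],"yaw":0},{"xyz":[0,0,0],"yaw":0}]' -1
```

```text
t: 24.48
tool_pos: [0.6612, -0.0181, 0.1961]
tool_rot: [0.604, 0.797, 0.0, 0.001]
contact_force: [0.6, -0.4, 0.6]
gripper_width: 1.002
grip_force: 0.0
t: 25.15
tool_pos: [0.6613, -0.0181, 0.1963]
tool_rot: [0.604, 0.797, 0.001, 0.001]
contact_force: [-0.4, 0.4, 6.7]
gripper_width: 0.712
grip_force: 66.6
```

```bash
python3 -m creep '[{"xyz":[0,0,0.01],"yaw":0},{"xyz":[0,0,0.025],"yaw":0},{"xyz":[0,0,0.025],"yaw":0},{"xyz":[-0.0277,0.0255,0],"yaw":3},{"xyz":[-0.0277,0.0255,0],"yaw":3},{"xyz":[-0.0277,0.0255,0],"yaw":3},{"xyz":[-0.0277,0.0255,0],"yaw":3},{"xyz":[-0.0277,0.0255,0],"yaw":3},{"xyz":[-0.0270,0.0255,0],"yaw":3.4},{"xyz":[0,0,0],"yaw":0},{"xyz":[0,0,0],"yaw":0},{"xyz":[0,0,0],"yaw":0}]'
python3 w.py w17 oblong_tray_floor carton_centre=.083; python3 c.py oblong_tray_floor=.006 carton_centre=.106
python3 - <<'E'
from h import *
arm.grab_frame("top")
for r in arm.place_of("top","carton_centre")[:1]+arm.place_of("top","oblong_tray_floor")[:1]: print(r["p"],r["location"])
E
```

```text
t: 26.15
tool_pos: [0.4956, 0.1349, 0.2554]
tool_rot: [0.469, 0.883, 0.0, 0.001]
contact_force: [1.1, -0.6, -1.1]
gripper_width: 0.713
grip_force: 65.7
t 26.15 tool [0.4956 0.1349 0.2554] closing dir deg 34.1
[0.449 0.206 0.224] [0.943 0.289 0.049 0.158] [[297.0, 0.0, 261.0], [0.0, 297.0, 190.0], [0.0, 0.0, 1.0]]
carton_centre 0.96 [260.4 253.8] [0.4973 0.1347 0.083 ]
oblong_tray_floor 0.94 circle ((471.4893798828125, 173.27288818359375), 45.01029968261719) rect ((469.5966491699219, 176.24871826171875), (88.05162048339844, 30.103580474853516), 34.505645751953125) [203 119] [320 160]
carton_centre 0.94 circle ((493.7008361816406, 138.512939453125), 57.755977630615234) rect ((493.47442626953125, 140.4131317138672), (60.742713928222656, 103.86051940917969), 33.23125457763672) [192 158] [333 339]
0.6 [192.0, 220.1]
0.45 [194.6, 221.6]
```

```bash
python3 -m creep '[{"xyz":[0.0005,0.0015,-0.015],"yaw":0},{"xyz":[0,0,-0.015],"yaw":0},{"xyz":[0,0,-0.01],"yaw":0},{"xyz":[0,0,-0.007],"yaw":0},{"xyz":[0,0,-0.003],"yaw":0},{"xyz":[0,0,-0.002],"yaw":0},{"xyz":[0,0,0],"yaw":0},{"xyz":[0,0,0],"yaw":0}]'
python3 w.py w18 carton_centre=.03; python3 c.py oblong_tray_floor=.006 carton_centre=.053
```

```text
t: 27.22
tool_pos: [0.4961, 0.1364, 0.2032]
tool_rot: [0.469, 0.883, 0.0, 0.0]
contact_force: [-0.4, 0.8, -0.6]
gripper_width: 0.714
grip_force: 65.7
t 27.22 tool [0.4961 0.1364 0.2032] closing dir deg 34.1
[0.449 0.208 0.172] [0.943 0.289 0.049 0.158] [[297.0, 0.0, 261.0], [0.0, 297.0, 190.0], [0.0, 0.0, 1.0]]
carton_centre 0.86 [264.6 252. ] [0.4992 0.1385 0.03  ]
oblong_tray_floor 0.57 circle ((481.4677429199219, 158.86741638183594), 53.889522552490234) rect ((480.8053283691406, 161.417724609375), (89.09829711914062, 69.54586029052734), 33.9918098449707) [184 129] [336 239]
carton_centre 0.82 circle ((494.6756896972656, 140.36228942871094), 57.90763473510742) rect ((493.79278564453125, 142.21743774414062), (62.019020080566406, 104.6212387084961), 33.4029655456543) [192 157] [333 338]
```

```bash
python3 -m creep '[{"xyz":[0,0,-0.003],"yaw":0},{"xyz":[0,0,-0.001],"yaw":0},{"xyz":[0,0,0],"yaw":0},{"xyz":[0,0,0],"yaw":0}]'
python3 -m creep '[{"xyz":[0,0,-0.001],"yaw":0},{"xyz":[0,0,0],"yaw":0}]'
```

```text
t: 27.75
tool_pos: [0.496, 0.1364, 0.1993]
tool_rot: [0.469, 0.883, 0.0, 0.0]
contact_force: [-1.9, -0.6, 5.1]
gripper_width: 0.712
grip_force: 66.3
t: 27.92
tool_pos: [0.4959, 0.1364, 0.1992]
tool_rot: [0.469, 0.883, 0.0, 0.0]
contact_force: [-5.9, -1.5, 14.1]
gripper_width: 0.711
grip_force: 67.4
```

```bash
python3 -m creep '[{"xyz":[0,0,0.001],"yaw":0},{"xyz":[0,0,0],"yaw":0},{"xyz":[0,0,0],"yaw":0},{"xyz":[0,0,0],"yaw":0},{"xyz":[0,0,0],"yaw":0},{"xyz":[0,0,0.01],"yaw":0},{"xyz":[0,0,0.03],"yaw":0},{"xyz":[0,0,0.03],"yaw":0},{"xyz":[0,0,0.03],"yaw":0},{"xyz":[0,0,0.03],"yaw":0},{"xyz":[0,0,0],"yaw":0},{"xyz":[0,0,0],"yaw":0}]' 1
python3 w.py w19 vial_centre=.0255 carton_centre=.026 oblong_tray_floor dropper_centre; python3 c.py oblong_tray_floor=.006 carton_centre=.049
python3 - <<'E'
from h import *
arm.grab_frame("top")
for n,z in dict(cap_centre=.013,vial_centre=.0255,roll_centre=.012,carton_centre=.026,timer_centre=.009,dropper_centre=.043).items():
    for r in arm.place_of("top",n)[:1]: print(n,round(r["p"],2),np.round(at_z("top",r["location"],z),3))
E
```

```text
t: 28.92
tool_pos: [0.4962, 0.1365, 0.3312]
tool_rot: [0.469, 0.883, 0.001, 0.001]
contact_force: [-0.2, -0.2, -0.8]
gripper_width: 0.998
grip_force: 0.0
t 28.92 tool [0.4962 0.1365 0.3312] closing dir deg 34.1
[0.449 0.208 0.298] [0.943 0.289 0.049 0.158] [[297.0, 0.0, 261.0], [0.0, 297.0, 190.0], [0.0, 0.0, 1.0]]
vial_centre 0.69 [371.7  21.5] [0.4942 0.3253 0.0255]
carton_centre 0.7 [259.8 178.7] [0.4939 0.1391 0.026 ]
dropper_centre 0.9 [408.3 212.2] [0.6345 0.1992 0.043 ]
oblong_tray_floor 0.96 circle ((493.8362731933594, 138.1219940185547), 71.02117156982422) rect ((492.778564453125, 139.60885620117188), (88.76478576660156, 121.3513412475586), 34.16372299194336) [214 112] [304 226]
carton_centre 0.85 circle ((493.81671142578125, 138.7623291015625), 57.25251770019531) rect ((493.36541748046875, 139.3845672607422), (61.45429611206055, 101.97984313964844), 33.116455078125) [224 128] [296 237]
cap_centre 0.4 [ 0.462 -0.144  0.013]
roll_centre 0.7 [ 0.484 -0.359  0.012]
carton_centre 0.77 [0.496 0.134 0.026]
timer_centre 0.88 [ 0.633 -0.247  0.009]
dropper_centre 0.6 [0.64  0.194 0.043]
```

Everything is placed and in line with its tray; the gripper is clear, so I'm handing in.

```bash
python3 -c "
from workcell import arm
print(arm.close_job())"
```

```text
the job is handed in; nothing more can be done
None
```

The cap, vial, tape roll and carton were set in their trays in the order asked and released, and the job was handed in at about 29 s. My last measurements put each within about 2 mm of its tray's centre and the carton lined up with its tray. The vial was standing upright, and the timer and dropper bottle had not been touched.

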